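Hold a gudgeon pin home in the V of a bench gauge

TASK

Get the gudgeon pin ready to be read on the bench gauge: set the loose V-saddle over the two dowels of the gauge and, with the gripper, press it down firmly so that it sits flat and level, then lay the pin lengthwise in the V, roughly centred, and push it down against the spring plunger until it bears on both sides of the V and the needle stands in the green band. Finish while still holding the pin pressed down like that, firmly but without forcing it, because the spring lifts it as soon as it is let go. Leave the other things on the bench where they are.

Things in the scene. Friction and masses are not known exactly. Their poses are not given: they have to be found in the camera images.
- gauge_seat (a point): Centre of the flat bright steel seat (66 x 108 mm) on top of the bench gauge, 40 mm above the bench. z up; y along the line of the two dowels. Dowels: 8 mm thick at y = +43 and -43 mm, rising 13 mm above the seat, the last 5 mm tapered. The spring plunger, 7 mm thick, round tip, stands at the centre, its free tip 30.6 mm above the seat.
- gauge: The bench gauge, fixed: a grey-green casting 140 (x) x 134 (y) mm; origin on the bench below gauge_seat, same axes; it reaches 45 mm to -x and 95 mm to +x. A round white dial of 62 mm leans back on the +x side, 64 to 120 mm from the origin, its top 95 mm above the bench.
- saddle_center (a point): Centre of the loose steel V-saddle, half-way up (17 mm above its underside). z up, y along the V. It starts upright on the bench. Grip its V-block across the 44 mm (x), above the foot plate. On the gauge this point comes 17 mm above gauge_seat with y along the dowel line, either way round.
- saddle: The saddle, 0.35 to 0.57 kg; origin at the centre of its underside. Foot plate 60 (x) x 104 (y) x 8 mm with a 10 mm wide open slot in the middle of each short (y) end, reaching in to 38 mm from the centre, for the dowels (1 mm play each way). On it a V-block 44 mm wide (x), 40 mm long (y), its top 34 mm above the underside, with a hole for the plunger in the middle.
- saddle_v (a point): Point on the saddle, 37.6 mm above its underside, where the centre of a fully seated pin comes; y along the V. The V opens upwards at 90 degrees; its top edges lie 3.6 mm below this point, 12 mm either side in x. The pin bears on it 7 to 20 mm either side of the middle. Ground and lightly oiled, so pin and V slide easily on each other.
- pin_center (a point): Centre of the gudgeon pin, a plain round bored steel pin of 22 mm diameter and 62 mm length that lies on the bench and can roll; y along its axis (x and z turn as it rolls). 0.1 to 0.2 kg. It can be gripped across the ends (62 mm) or the diameter. Laid in the V and let go, it rests on the plunger up to 4 mm above its seated height.
- pin: The same pin as a solid; origin on its surface, 11 mm from its axis.
- flank_a: The sloping side of the V on the saddle's +x side (origin and axes as saddle).
- flank_b: The sloping side of the V on the saddle's -x side (origin and axes as saddle).
- plunger (a joint): How far the plunger is pushed down, m: 0 free, about 0.0035 with the pin fully seated, 0.008 at its stop. Its spring pushes up with 3.6 N at 0 and 6 N with the pin seated. It turns the red needle of the dial clockwise, 0.57 rad a millimetre, to the middle of the green band (straight up) with the pin seated.
- vice: The red bench vice, fixed, to the right of the work: its top is 270 mm above the bench and it reaches to y = -0.17 m; the arm starts to the right of it. Origin under its swivel base.
- parts_chest: Blue-grey drawer chest, fixed, at the back left: about 200 mm high, front at x = 0.63 m, y from 0.12 to 0.33 m.
- feeler_gauge: Bystander: steel feeler gauge 49 x 109 x 10 mm, lying to the right at the front; origin under its centre.
- brass_brush: Bystander: wooden-handled brass brush 74 x 133 x 35 mm, in front of the blue drawers; origin under its centre.
- screwdriver_1: Bystander: orange screwdriver 207 mm long, 28 mm thick, along the front edge at the left; origin under its centre.
Not all that is in view belongs to the job. Of the things shaped like the pin, the bare steel one is meant.

How it is judged:
On the way:
1. The saddle sits level on the gauge over both dowels and is pressed down (more than 9 N between saddle and gauge) before the pin is brought to it (x of saddle_center in the frame of gauge_seat between -0.0025 and 0.0025 m and y of saddle_center in the frame of gauge_seat between -0.003 and 0.003 m and z of saddle_center in the frame of gauge_seat between 0.0155 and 0.0185 m and angle between saddle_center's own z axis and vertical below 0.025 rad and angle between the y axis of saddle_center and the y axis of gauge_seat, either way round below 0.07 rad and contact force between saddle and gauge above 9 N and horizontal distance between pin_center and saddle_v above 0.05 m), for 0.2 s.
At the end, for the whole second after the job is handed in: Saddle flat on the gauge over both dowels (2.5 mm, height 1.5 mm, level 0.025 rad); pin seated in its V within 1.5 mm (10 mm lengthwise, 0.04 rad), bearing with over 1.5 N on each side of the V, plunger down over 2.8 mm, the fingers still pushing the pin with over 3 N (x of saddle_center in the frame of gauge_seat between -0.0025 and 0.0025 m and y of saddle_center in the frame of gauge_seat between -0.003 and 0.003 m and z of saddle_center in the frame of gauge_seat between 0.0155 and 0.0185 m and angle between saddle_center's own z axis and vertical below 0.025 rad and angle between the y axis of saddle_center and the y axis of gauge_seat, either way round below 0.07 rad and x of pin_center in the frame of saddle_v between -0.0015 and 0.0015 m and y of pin_center in the frame of saddle_v between -0.01 and 0.01 m and z of pin_center in the frame of saddle_v between -0.0015 and 0.001 m and angle between the y axis of pin_center and the y axis of saddle_v, either way round below 0.04 rad and contact force between pin and flank_a above 1.5 N and contact force between pin and flank_b above 1.5 N and contact force between pin and the fingers above 3 N and value of joint plunger above 0.0028 m); the arm keeps its last pose, push and grip.
It fails at once if The pin is forced into the V with more than 70 N (contact force between pin and flank_a above 50 N or contact force between pin and flank_b above 50 N).
It fails at once if A bystander (feeler gauge, brush, screwdriver) is moved by more than 30 mm (distance of any of feeler_gauge, brass_brush, screwdriver_1 from where it was at the start of the episode above 0.03 m).
It also fails if it takes over 66 s, if anything falls off the work surface, if the arm or the gripper's body presses on something with over 40 N, if the wrist force passes 120 N, or if a joint passes its speed limit or range.

ROBOT

A 6-joint arm with a two-finger parallel gripper is mounted at the origin on a cart in front of the work surface, level with it; the furniture and walls round the work are solid. World frame = base frame: x ahead of the robot, y to its left, z up, the work surface at z = 0. Lengths are in m, angles in rad, forces in N, time in s.
With the tool pointing down it reaches from about 0.375 to 0.9 m from the base axis. Payload 3.1 kg.
Tool frame: the origin (TCP) lies between the finger pads; the fingertips stand 19 mm ahead of it and the grasp point (between the pads) is the TCP; z points along the fingers, y is the direction in which the jaws open and shut (so a half turn about z gives the same grasp; the last joint's range is limited). The gripper opens to 85 mm and grips with 20 to 120 N. Pads are 22 mm wide; open, the fingers measure 114 mm over their backs; the gripper's body (76 mm by 85 mm) begins 54 mm behind the grasp point. The pads swing forward as they close: fully open they stand 13 mm farther back than shut.
Start: joints at [1.143, 0.527, 1.433, -0, 1.181, -0.178], TCP at [0.154, 0.606, 0.25] pointing down, gripper open.
Joint ranges: [-3.08, 3.08], [-0.75, 2.2], [0.22, 2.44], [-1.43, 4.57], [0, 2.65], [-2.85, 2.85]. Speed limits (rad/s): [2.79, 2.79, 3.14, 3.14, 3.14, 3.14].

INTERFACE

Orientations are given as a unit quaternion [x, y, z, w].
In Python, from station import manip, optics, job gives the robot as it stands.
- The arm moves only by the shell command python3 -m inch 'ROWS' [OPENING] [FORCE]. ROWS is JSON, one flat list of numbers, 4 for each row, row after row: the shift along the world's x, y, z in cm, then the turn about the world's z in rad. A call has 1 to 20 rows; each row shifts and turns the commanded pose from where the row before left it; what a row does not reach is not made up. A row lasts 1/8 s, in which the tool goes at most 62.5 mm and 10.7 degrees, less where a joint would pass 70% of its speed; a pose out of reach is approached as far as the arm can. A call with a gripper value outside its range is refused whole. OPENING is the opening in per cent of the stroke, from 0 (shut) to 100 (fully open), set as the call begins (- or left out, the last holds). The fingers move at their own pace and stop on an object; FORCE is the grip in N (left out, the last holds). Time passes only in rows, so rows that do not move let the fingers close. It gives the time, the measured TCP pose, the force and the opening at its end, in the units of the state.
- manip.sense(): the state, without advancing time (a new reading comes with each control period).
- optics.snapshot(name): name is "side" or "top" or "wrist"; returns (picture, depth): 384x512x3 uint8, red, green, blue; 384x512 float32, m along the optical axis (not along the pixel's ray), 0 where there is no reading.
- optics.camera_model(name): a dict with "mtx" (3x3 intrinsics, pixels), "camera_from_world" (4x4, takes a point from world to camera coordinates); the wrist camera has in their place "tool_from_camera" (4x4, takes a point from camera to tool coordinates, whose origin is the TCP and whose axes are the flange's). Camera axes: x right, y up, looking along -z (the intrinsics and any distortion apply to the point x, -y, -z); pixel columns grow to the right and rows downward; lengths in m; the calibration is good to about 2 mm. The wrist camera is an equidistant fisheye: a pixel r from the principal point sees the ray r / f radians off the axis. A picture is of the moment at which its call begins: read the wrist's pose just before it. camera_model takes no time and is no camera call.
- job.sign_off(): hands the job in, once; it reports no verdict.
The state is a dict: "t": time; "q": joint angles; "qd": joint speeds; "tau": joint torques, N m; "tcp_pos": TCP position; "tool_rot": TCP orientation; "force": force on the tool from outside, world axes, zero at the start; "ft_torque": the same for the moment, N m; "finger_gap": opening from 0.0 (shut) to 1.0 (fully open).
Only numpy, scipy, OpenCV 4.12 (cv2) and the standard library are available. Lean on these libraries where they do the work, as an engineer would, in place of code of your own. Each camera call takes 0.05 s, during which the arm holds its last target.

## Working session

There is one attempt and no reset: what is moved stays moved. The work goes in short steps, Python scripts to look and compute and a shell command to move; the robot and the scene stay as the last step left them, time stands still between calls to the robot, and variables do not carry over. Pictures are saved under pics/ and viewed, and the job is handed in when it is done.

```bash
ls; mkdir -p pics; python3 - <<'E'
from station import manip, optics, job
import cv2
print(manip.sense())
for n in("side","top","wrist"):
    p,d=optics.snapshot(n); cv2.imwrite(f"pics/{n}0.png",p[:,:,::-1]); m=optics.camera_model(n); print(n,m)
    import numpy as np; np.savez(f"{n}0.npz",p=p,d=d)
E
```

```text
pics
{'t': 0.0, 'q': array([ 1.14248902e+00,  5.28481074e-01,  1.43391707e+00, -1.02965165e-05,
        1.18138134e+00, -1.78527799e-01]), 'qd': array([-6.55942399e-04, -4.60568840e-04, -1.69318166e-03, -7.81470324e-04,
       -7.61810935e-05, -2.75924275e-03]), 'tau': array([-5.52702804e-04, -4.42354238e+01, -1.78024739e+01, -2.51744568e-04,
        8.22432776e-03, -2.32543350e-06]), 'tcp_pos': array([0.15419829, 0.60497906, 0.24931971]), 'tool_rot': array([ 1.24563327e-01,  9.92211057e-01, -1.04488945e-03, -3.22150458e-04]), 'force': array([ 0.85940496,  0.16558314, -0.21826359]), 'ft_torque': array([-0.00963797,  0.04477682,  0.00489575]), 'finger_gap': 0.9976801843597163}
side {'mtx': array([[368.86536566,   0.        , 260.67833533],
       [  0.        , 368.86536566, 189.91402715],
       [  0.        ,   0.        ,   1.        ]]), 'camera_from_world': array([[-0.93909706, -0.34256663, -0.02729148,  0.53137867],
       [ 0.10849218, -0.37089442,  0.92231599, -0.10813334],
       [-0.32607693,  0.86318332,  0.38547166, -0.77330034],
       [ 0.        ,  0.        ,  0.      
[... 284 characters left out ...]
9613, -0.02878948,  0.1524218 , -0.56194908],
       [-0.1532163 , -0.02775732,  0.98780276, -0.84231226],
       [ 0.        ,  0.        ,  0.        ,  1.        ]])}
wrist {'mtx': array([[297.31863964,   0.        , 254.54271503],
       [  0.        , 297.31863964, 193.90409642],
       [  0.        ,   0.        ,   1.        ]]), 'tool_from_camera': array([[ 2.37024420e-04,  9.60564781e-01,  2.78056190e-01,
         7.03382809e-02],
       [ 9.99999800e-01, -3.90883127e-04,  4.97900054e-04,
         6.79561214e-04],
       [ 5.86952730e-04,  2.78056017e-01, -9.60564681e-01,
        -1.23400047e-01],
       [ 0.00000000e+00,  0.00000000e+00,  0.00000000e+00,
         1.00000000e+00]])}
```

View pics/side0.png

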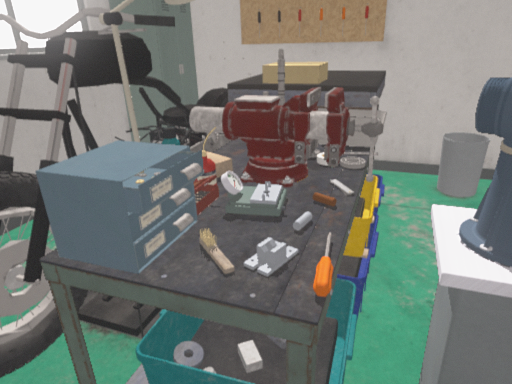

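View pics/top0.png

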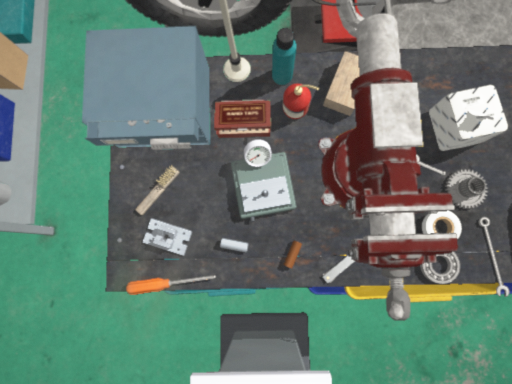

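View pics/wrist0.png

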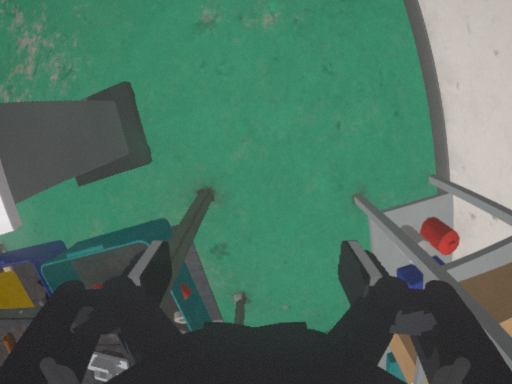

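```bash
cat > h.py <<'E'
import numpy as np, cv2
from scipy.spatial.transform import Rotation as Rot
from station import manip, optics
def snap(n,tag=None):
    s=manip.sense(); p,d=optics.snapshot(n)
    if tag: cv2.imwrite(f"pics/{tag}.png",p[:,:,::-1]); np.savez(f"{tag}.npz",p=p,d=d,pos=s['tcp_pos'],rot=s['tool_rot'])
    return p,d,s
def cam(n,pos=None,rot=None):
    """returns R (world_from_cam), C"""
    m=optics.camera_model(n)
    if n!='wrist':
        T=np.linalg.inv(m['camera_from_world'])
    else:
        W=np.eye(4);W[:3,:3]=Rot.from_quat(rot).as_matrix();W[:3,3]=pos
        T=W@m['tool_from_camera']
    return T[:3,:3],T[:3,3],m['mtx']
def ray(n,uv,pos=None,rot=None):
    R,C,K=cam(n,pos,rot); uv=np.atleast_2d(uv).astype(float)
    x=(uv[:,0]-K[0,2])/K[0,0]; y=(uv[:,1]-K[1,2])/K[1,1]
    if n=='wrist':
        th=np.hypot(x,y)+1e-12; v=np.c_[x/th*np.sin(th),y/th*np.sin(th),np.cos(th)]
    else: v=np.c_[x,y,np.ones(len(x))]
    v=v*[1,-1,-1]
    return C,v@R.T
def plane(n,uv,z,pos=None,rot=None):
    C,v=ray(n,uv,pos,rot); return C+v*((z-C[2])/v[:,2])[:,None]
def proj(n,P,pos=None,rot=None):
    R,C,K=cam(n,pos,rot); c=(np.atleast_2d(P)-C)@R*[1,-1,-1]
    if n=='wrist':
        r=np.hypot(c[:,0],c[:,1]);th=np.arctan2(r,c[:,2]);x=c[:,0]/(r+1e-12)*th;y=c[:,1]/(r+1e-12)*th
    else: x=c[:,0]/c[:,2];y=c[:,1]/c[:,2]
    return np.c_[x*K[0,0]+K[0,2],y*K[1,1]+K[1,2]]
def pts(n,d,pos=None,rot=None):
    """depth to world points"""
    h,w=d.shape;u,v=np.meshgrid(np.arange(w),np.arange(h));uv=np.c_[u.ravel(),v.ravel()]
    C,r=ray(n,uv,pos,rot);R=cam(n,pos,rot)[0]
    f=-(r@R)[:,2]
    return (C+r*(d.ravel()/f)[:,None]).reshape(h,w,3)
def tri(obs):
    A=np.zeros((3,3));b=np.zeros(3)
    for C,v in obs:
        v=v.ravel()/np.linalg.norm(v);M=np.eye(3)-np.outer(v,v);A+=M;b+=M@C
    return np.linalg.solve(A,b)
def crop(p,x0,y0,x1,y1,k,name):
    cv2.imwrite(f"pics/{name}.png",cv2.resize(p[y0:y1,x0:x1,::-1],None,fx=k,fy=k,interpolation=cv2.INTER_CUBIC))
E
python3 - <<'E'
from h import *
z=np.load('top0.npz');p=z['p'];crop(p,120,130,320,280,4,'top0c')
P=pts('top',z['d'])
for n,u,v in [('saddle',167,237),('pin',234,245),('brown',292,255),('gauge',264,190),('dial',258,152),('feeler',340,268),('bench',210,270),('sdr',148,285)]:
    print(n,P[v,u].round(4), plane('top',(u,v),0).round(3))
z=np.load('side0.npz');crop(z['p'],180,160,380,310,4,'side0c')
E
```

```text
saddle [ 0.4642  0.2143 -0.0029] [[0.464 0.214 0.   ]]
pin [0.4408 0.0513 0.02  ] [[0.441 0.053 0.   ]]
brown [ 0.4147 -0.0822  0.0199] [[ 0.414 -0.083  0.   ]]
gauge [ 0.565  -0.022   0.0393] [[ 0.571 -0.022  0.   ]]
dial [ 0.6479 -0.011   0.0701] [[ 0.666 -0.01   0.   ]]
feeler [ 0.3821 -0.1932  0.0038] [[ 0.382 -0.194  0.   ]]
bench [ 0.3841  0.1109 -0.0023] [[0.384 0.111 0.   ]]
sdr [0.3552 0.2486 0.0281] [[0.353 0.257 0.   ]]
```

View pics/top0c.png

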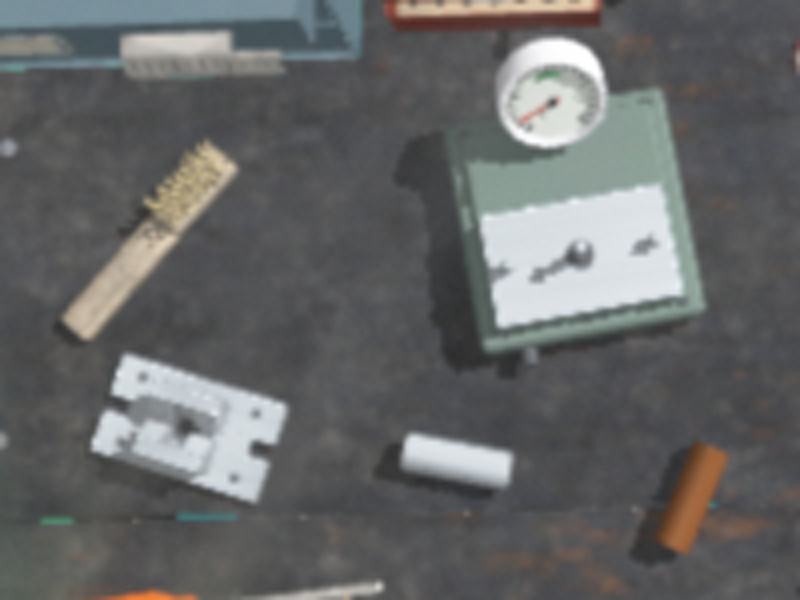

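View pics/side0c.png

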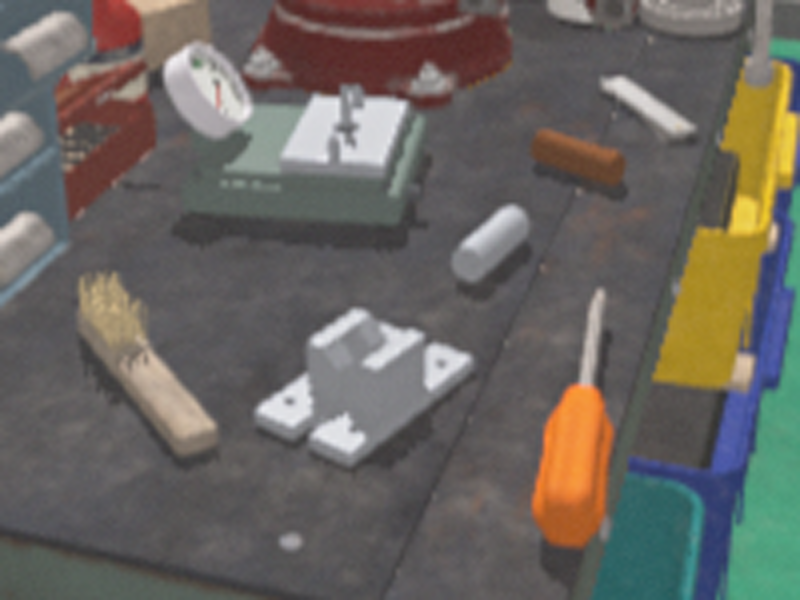

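Candidates in top0: the steel grey cylinder is at (234,245) and an orange-brown cylinder is at (292,255). The task asks for the bare steel one, so it is (234,245), and the crop confirms it. The saddle is at (167,237). The gauge seat is around (264,193), with the dial at (258,152) on the far side.

```bash
python3 - <<'E'
from h import *
c=lambda a:np.array(a)/4.+[120-.375,130-.375]
f=plane('top',c([(125,355),(285,405),(255,500),(95,450)]),.008)
print('saddle',f.mean(0).round(4)); 
yd=(f[0]+f[3]-f[1]-f[2])/2; print('len',np.linalg.norm(yd),'yaw ydir',np.arctan2(-yd[0],yd[1]))
g=plane('top',c([(480,215),(660,185),(683,295),(497,328)]),.04)
print('seat',g.mean(0).round(4)); yd=(g[0]+g[3]-g[1]-g[2])/2; print(np.linalg.norm(yd),np.arctan2(-yd[0],yd[1]))
q=plane('top',c([(404,460),(512,468)]),.011);q=plane('top',c([(404,458),(512,472)]),.011);print('pin',q.mean(0),np.arctan2(-(q[0]-q[1])[0],(q[0]-q[1])[1]))
from scipy.spatial.transform import Rotation as R
M=R.from_quat(manip.sense()['tool_rot']).as_matrix();print('toolx',M[:,0],'tooly',M[:,1])
E
```

```text
saddle [0.4651 0.2113 0.008 ]
len 0.10121012220667702 yaw ydir -0.3211238774934767
seat [ 0.5567 -0.0232  0.04  ]
0.10730363408608033 0.14335507920201465
pin [0.43894862 0.05187168 0.011     ] -0.15180693964233863
toolx [-9.68971192e-01  2.47173540e-01  2.65490453e-04] tooly [ 0.2471728   0.96897003 -0.00163726]
```

```bash
python3 -m inch '[3.1,-3.9,-0.5,-0.164, 3.1,-3.9,-0.5,-0.164, 3.1,-3.9,-0.5,-0.164, 3.1,-3.9,-0.5,-0.164, 3.1,-3.9,-0.5,-0.164, 3.1,-3.9,-0.5,-0.164, 3.1,-3.9,-0.5,-0.164, 3.1,-3.9,-0.5,-0.164, 3.1,-3.9,-0.5,-0.164, 3.1,-3.9,-0.5,-0.164, 0,0,0,0, 0,0,0,0]' 100 60; python3 - <<'E'
from h import *
p,d,s=snap('wrist','w1'); print(s['t'],s['tcp_pos'],s['tool_rot'],s['force'])
crop(p,0,0,512,384,1.5,'w1b')
E
```

```text
t: 1.65
tcp_pos: [0.4638, 0.2156, 0.2001]
tool_rot: [0.81, 0.586, -0.001, -0.0]
force: [-0.3, -0.6, -0.6]
finger_gap: 0.997
1.65 [0.46379847 0.21562609 0.20005688] [ 8.10370375e-01  5.85917472e-01 -5.78820278e-04 -4.86797848e-04] [-0.28249695 -0.60591283 -0.63050213]
```

View pics/w1b.png

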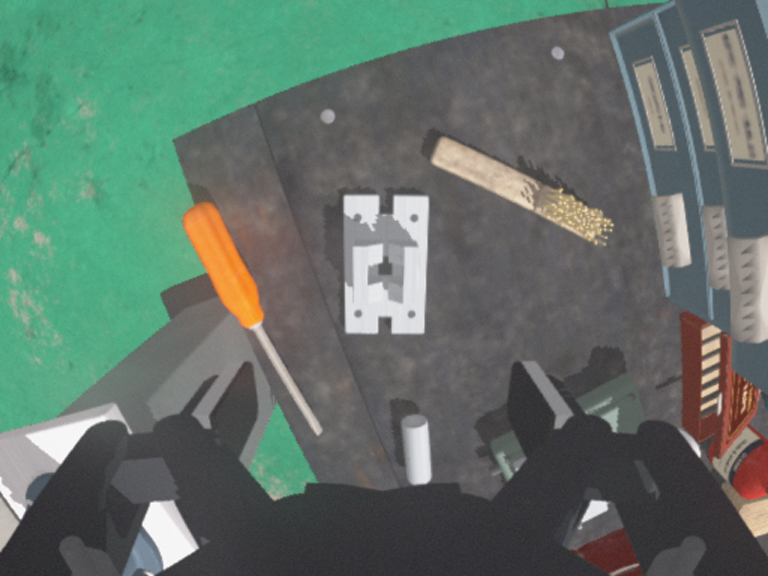

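The wrist view shows the saddle at (385,265) in the 1.5x picture, the brush at (520,190), the screwdriver to the left and the pin at (416,450).

```bash
cat > sad.py <<'E'
from h import *
def saddle(tag,roi,zs=(.008,)):
    z=np.load(tag+'.npz');p=z['p'];x0,y0,x1,y1=roi
    hsv=cv2.cvtColor(p,cv2.COLOR_RGB2HSV);m=((hsv[...,2]>135)&(hsv[...,1]<60)).astype(np.uint8)
    k=np.zeros_like(m);k[y0:y1,x0:x1]=1;m&=k
    m=cv2.morphologyEx(m,cv2.MORPH_CLOSE,np.ones((5,5)))
    cs,_=cv2.findContours(m,cv2.RETR_EXTERNAL,cv2.CHAIN_APPROX_NONE)
    c=max(cs,key=cv2.contourArea).reshape(-1,2)
    for h in zs:
        P=plane('wrist',c,h,z['pos'],z['rot'])[:,:2]
        (cx,cy),(w,hh),a=cv2.minAreaRect((P*1000).astype(np.float32))
        b=cv2.boxPoints(((cx,cy),(w,hh),a)); e=max([b[1]-b[0],b[2]-b[1]],key=np.linalg.norm); e=e*np.sign(e[1])
        print(tag,h,'centre',round(cx,1),round(cy,1),'size',round(w,1),round(hh,1),'yaw',round(np.arctan2(-e[0],e[1]),4))
    return c
E
python3 - <<'E'
from sad import *
saddle('w1',(215,120,295,230),(0,.004,.008,.012))
z=np.load('w1.npz');P=pts('wrist',z['d'],z['pos'],z['rot'])
for u,v in [(240,215),(245,180),(275,180),(300,150),(235,140),(277,298)]: print((u,v),P[v,u].round(4))
# two-view height of plate corners
w=np.array([(344,196),(428,196),(425,332),(346,332)])/1.5
t=np.array([(95,450),(125,355),(285,405),(255,500)])/4.+[120-.375,130-.375]
# match
for i in range(4):
    W=plane('wrist',w[i],.008,z['pos'],z['rot'])[0]; j=np.argmin([np.linalg.norm(plane('top',q,.008)[0]-W) for q in t])
    print(tri([ray('wrist',w[i],z['pos'],z['rot']),ray('top',t[j])]).round(4))
E
```

```text
w1 0 centre 465.0 211.4 size 107.0 61.5 yaw -0.3276
w1 0.004 centre 465.3 212.3 size 105.7 60.7 yaw -0.3276
w1 0.008 centre 465.5 213.2 size 104.4 60.0 yaw -0.3276
w1 0.012 centre 465.8 214.1 size 103.1 59.2 yaw -0.3276
(240, 215) [0.4339 0.1777 0.0074]
(245, 180) [0.4543 0.2183 0.0246]
(275, 180) [0.4838 0.2109 0.0339]
(300, 150) [ 5.200e-01  2.263e-01 -1.000e-04]
(235, 140) [0.4564 0.2595 0.0082]
(277, 298) [0.4431 0.0645 0.022 ]
[ 4.532e-01  2.705e-01 -2.000e-04]
[0.51   0.252  0.0041]
[0.4776 0.1546 0.0066]
[0.4211 0.1729 0.0052]
```

```bash
python3 - <<'E'
from h import *
z=np.load('w1.npz');d=z['d']
P=pts('wrist',d,np.zeros(3),[0,0,0,1])
for u,v in [(166,246),(163,250),(168,260),(352,245),(355,250),(365,255),(150,260)]: print((u,v),P[v,u].round(4),d[v,u])
b=P.reshape(-1,3); b=b[(abs(b[:,1])<.07)&(abs(b[:,1])>.03)&(abs(b[:,0])<.03)&(b[:,2]<.06)&(b[:,2]>-.05)]
print(len(b),b[:,2].max(),np.percentile(b[:,2],[50,90,99]))
E
```

```text
(166, 246) [ 0.0089 -0.0424  0.0016] 0.13742091
(163, 250) [ 0.0088 -0.0428 -0.0026] 0.13343136
(168, 260) [ 0.0008 -0.0426  0.0023] 0.14039037
(352, 245) [ 0.0114  0.0458 -0.0026] 0.13268273
(355, 250) [ 0.0119  0.0452 -0.0089] 0.12652299
(365, 255) [ 0.0121  0.0481 -0.0145] 0.121091664
(150, 260) [ 0.0113 -0.0441 -0.0172] 0.118665814
9274 0.007418074971908384 [-0.04045534 -0.00661676  0.00352736]
```

```bash
python3 -m inch '[0.17,-0.24,-4,-0.009, 0,0,-4,0, 0,0,-4,0, 0,0,-3.5,0, 0,0,-1.7,0, 0,0,0,0]' 100 60; python3 -m inch '[0,0,0,0, 0,0,0,0, 0,0,0,0, 0,0,0,0, 0,0,0,0, 0,0,0,0]' 40 60;
```

```text
t: 2.45
tcp_pos: [0.4652, 0.2139, 0.0277]
tool_rot: [0.813, 0.583, -0.001, -0.0]
force: [-0.5, -0.1, 1.3]
finger_gap: 1.0
t: 3.2
tcp_pos: [0.4665, 0.2134, 0.0297]
tool_rot: [0.813, 0.582, 0.001, 0.0]
force: [-1.6, 0.8, 4.9]
finger_gap: 0.5
```

```bash
python3 -m inch '[0,0,0.5,0, 0,0,1.5,0, 0,0,3,0, 0,0,4,0, 0,0,4,0, 0,0,4,0, 0,0,0,0]' 40 60; python3 - <<'E'
from h import *
p,d,s=snap('wrist','w2'); print(s['t'],s['tcp_pos'],s['tool_rot'],s['force'],s['finger_gap'])
crop(p,100,130,400,330,2.6,'w2b')
p,d,s=snap('side','s2');crop(p,150,80,400,280,3,'s2b')
E
```

```text
t: 4.08
tcp_pos: [0.4679, 0.2136, 0.2017]
tool_rot: [0.813, 0.582, 0.004, 0.002]
force: [0.1, -0.1, -5.6]
finger_gap: 0.506
4.075 [0.46794294 0.21358691 0.20169286] [0.81304478 0.58218693 0.00373425 0.00161872] [ 0.07082051 -0.06838189 -5.61555899] 0.5061764559747912
```

View pics/w2b.png

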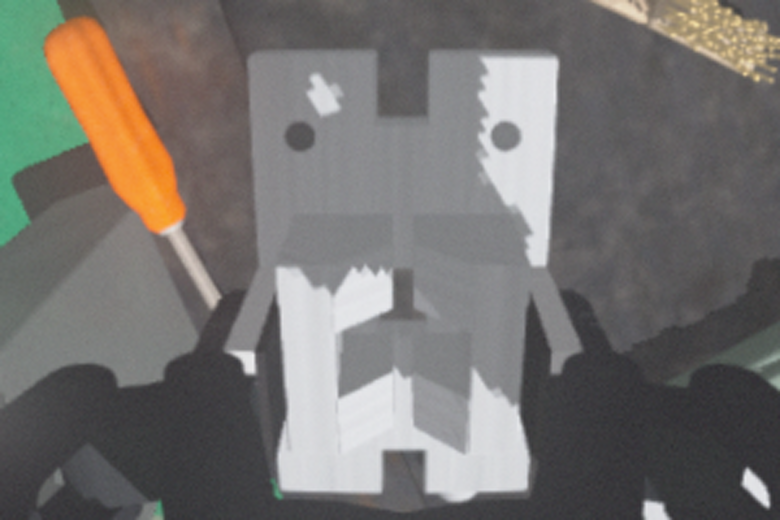

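View pics/s2b.png

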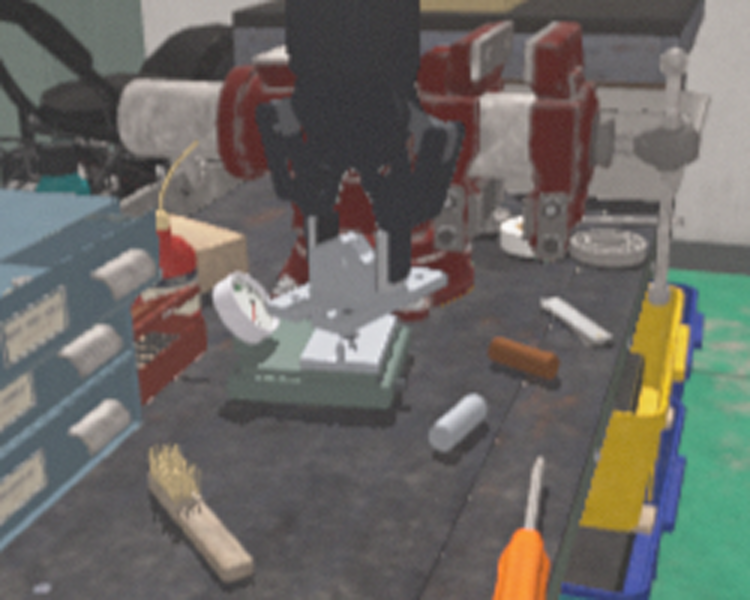

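```bash
python3 -m inch '[1.5,-2.4,0.3,0.175, 1.5,-2.4,0.3,0.175, 1.5,-2.4,0.3,0.175, 1.5,-2.4,0,0.175, 1.5,-2.4,0,0.175, 1.5,-2.4,0,0.175, 1.5,-2.4,0,0.175, 1.5,-2.4,0,0.175, 1.5,-2.4,0,0.175, 1.5,-2.4,0,0.175, 0,0,0,0, 0,0,0,0, 0,0,0,0]' 40 60; python3 - <<'E'
from h import *
p,d,s=snap('wrist','w3'); print(s['t'],s['tcp_pos'],s['tool_rot'],s['force'],s['finger_gap'])
crop(p,0,0,512,384,1.5,'w3b')
E
```

```text
t: 5.8
tcp_pos: [0.6149, -0.0258, 0.2061]
tool_rot: [0.074, 0.997, 0.0, -0.002]
force: [0.1, -0.1, -4.6]
finger_gap: 0.501
5.8 [ 0.61489532 -0.02584677  0.20614834] [ 7.42384633e-02  9.97239277e-01  3.30154748e-04 -1.53819580e-03] [ 0.09800991 -0.12655237 -4.61833282] 0.5006156108354586
```

View pics/w3b.png

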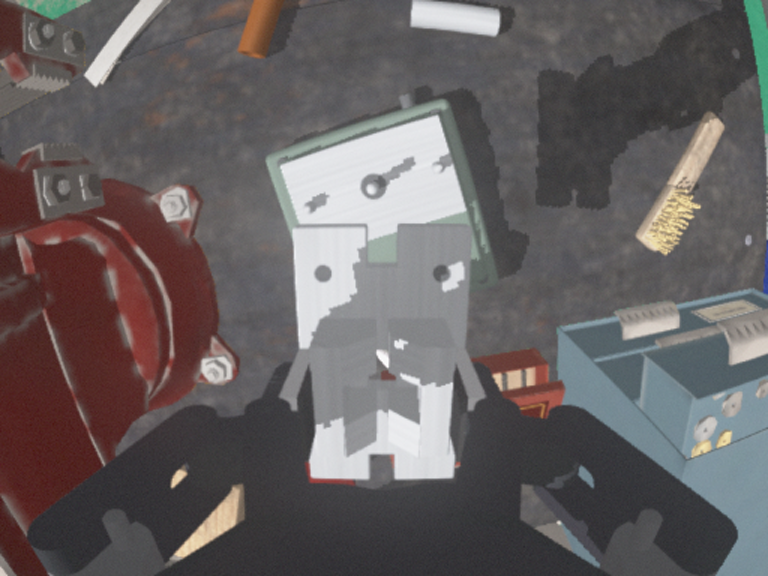

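```bash
python3 - <<'E'
from h import *
z=np.load('w3.npz');crop(z['p'],175,60,325,170,5,'w3g');crop(z['p'],185,140,335,330,4,'w3s')
P=pts('wrist',z['d'],z['pos'],z['rot'])
for u,v in [(215,110),(300,120),(248,122),(270,130),(210,134),(294,109)]: print((u,v),P[v,u].round(4))
E
```

```text
(215, 110) [ 0.5387 -0.0526  0.0397]
(300, 120) [0.5604 0.0274 0.0409]
(248, 122) [ 0.5545 -0.022   0.0684]
(270, 130) [ 0.5664 -0.0028  0.039 ]
(210, 134) [ 0.5612 -0.0615  0.0388]
(294, 109) [0.5489 0.0216 0.0517]
```

View pics/w3g.png

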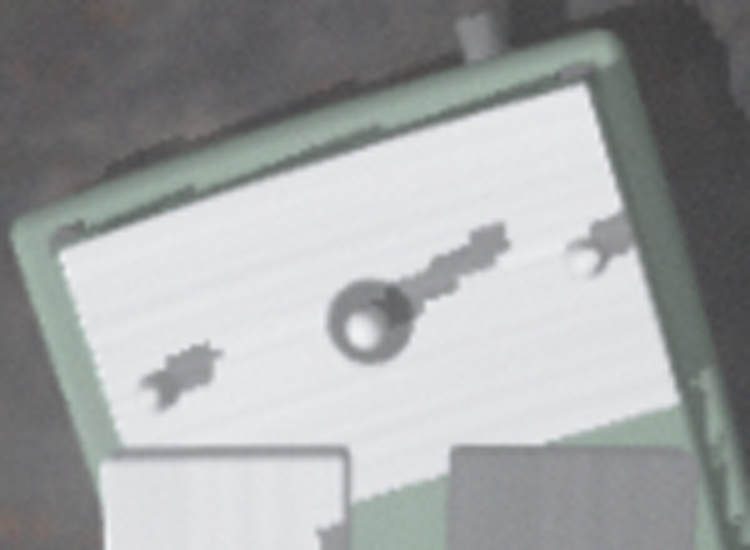

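View pics/w3s.png

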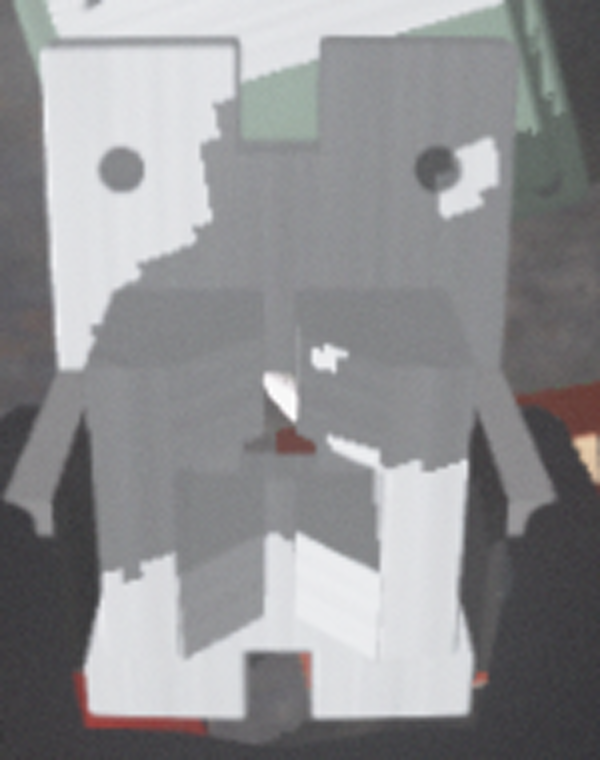

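```bash
python3 - <<'E'
from h import *
z=np.load('w3.npz');pos,rot=z['pos'],z['rot'];W=lambda uv,h:plane('wrist',uv,h,pos,rot)
c=lambda a:(np.array(a,float)+.5)/5-.5+[175,60]
yaw=lambda e:np.arctan2(-e[0],e[1])
hole=W(c([(370,321)]),.04)[0];print('hole',hole.round(4))
s=W(c([(62,252),(592,84),(680,403)]),.04);print('seat',s.round(4),'len',np.linalg.norm(s[0]-s[1]),np.linalg.norm(s[1]-s[2]),'centre',((s[0]+s[2])/2).round(4),'yaw',yaw(s[1]-s[0]),'yaw from x', np.arctan2(*(s[2]-s[1])[1::-1]))
d=W(c([(155,396),(581,257)]),.053);print('dowel',d.round(4),'dist',np.linalg.norm(d[0]-d[1]),'mid',d.mean(0).round(4),yaw(d[1]-d[0]))
pl=W(c([(362,325)]),.0706);print('plunger tip',pl.round(4))
# two view
t=lambda a:(np.array(a,float)+.5)/4-.5+[120,130]
for w,q in [((155,396),(645,243)),((581,257),(500,271)),((592,84),(497,328)),((62,252),(683,295)),((362,325),(578,247))]:
    print('tri',tri([ray('wrist',c(w),pos,rot),ray('top',t(q))]).round(4))
# saddle in tool frame
P=pts('wrist',z['d'],np.zeros(3),[0,0,0,1]);cs=lambda a:(np.array(a,float)+.5)/4-.5+[185,140]
for a in [(70,80),(490,80),(70,330),(490,330),(280,200),(120,690),(440,690),(150,450),(430,420)]:
    u,v=cs(a).round().astype(int);print(a,P[v,u].round(4))
E
```

```text
hole [ 0.5573 -0.0225  0.04  ]
seat [[ 0.5337 -0.0799  0.04  ]
 [ 0.5171  0.0267  0.04  ]
 [ 0.5816  0.0356  0.04  ]] len 0.1079041279765876 0.06504237490184689 centre [ 0.5576 -0.0222  0.04  ] yaw 0.15386291117995832 yaw from x 0.136346972006238
dowel [[ 0.5642 -0.0641  0.053 ]
 [ 0.5504  0.0182  0.053 ]] dist 0.08348024437613664 mid [ 0.5573 -0.0229  0.053 ] 0.16662668136970035
plunger tip [[ 0.5566 -0.0231  0.0706]]
tri [ 0.5617 -0.0615  0.0603]
tri [0.5515 0.0234 0.0183]
tri [0.5165 0.0265 0.0369]
tri [ 0.5333 -0.0824  0.0294]
tri [ 0.5563 -0.0227  0.0758]
(70, 80) [ 0.0459 -0.0256  0.0217]
(490, 80) [0.0459 0.0267 0.0217]
(70, 330) [ 0.0127 -0.0273  0.0218]
(490, 330) [0.0127 0.0284 0.0219]
(280, 200) [0.0302 0.0008 0.022 ]
(120, 690) [-0.048  -0.0239  0.0225]
(440, 690) [-0.0477  0.0256  0.0222]
(150, 450) [ 0.0078 -0.0142 -0.0028]
(430, 420) [ 0.0114  0.0175 -0.003 ]
```

```bash
python3 - <<'E'
from h import *
cs=lambda a:(np.array(a,float)+.5)/4-.5+[185,140]
T=lambda a,h=.0219:plane('wrist',cs(a),h,np.zeros(3),[0,0,0,1])
c=T([(40,38),(516,38),(473,717),(84,717)]);print(c.round(4),c.mean(0).round(4))
s=T([(280,142),(279,652)]);print('slot ends',s.round(4),s.mean(0).round(4),'ang',np.arctan2((s[0]-s[1])[1],(s[0]-s[1])[0]))
b=T([(110,572),(465,565)],-.0045);print('block edges',b)
M=Rot.from_quat(np.load('w3.npz')['rot']).as_matrix();print('tool y yaw',np.arctan2(-M[0,1],M[1,1]),M[:,2])
E
```

```text
[[ 0.0514 -0.0292  0.0219]
 [ 0.0514  0.03    0.0219]
 [-0.0535  0.031   0.0219]
 [-0.0536 -0.0302  0.0219]] [-0.0011  0.0004  0.0219]
slot ends [[ 0.038   0.0006  0.0219]
 [-0.0396  0.0005  0.0219]] [-0.0008  0.0006  0.0219] ang 0.0015893692651149378
block edges [[-0.00800178 -0.01954002 -0.0045    ]
 [-0.00703457  0.02255511 -0.0045    ]]
tool y yaw -0.14861450514294045 [-3.01887817e-03  8.86873149e-04 -9.99995050e-01]
```

```bash
python3 -m inch '[-0.83,0.06,0,-0.1813, -0.83,0.06,0,-0.1813, -0.83,0.06,0,-0.1813, -0.83,0.06,-1,-0.1813, -0.83,0.06,-1,-0.1813, -0.83,0.06,-2,-0.1813, -0.83,0.06,-2,-0.1813, 0,0,-2,0, 0,0,-1,0, 0,0,0,0, 0,0,0,0]' 40 60; python3 - <<'E'
from h import *
p,d,s=snap('wrist','w4'); print(s['t'],s['tcp_pos'],s['tool_rot'],s['force'],s['finger_gap'])
M=Rot.from_quat(s['tool_rot']).as_matrix();print('tool y yaw',np.arctan2(-M[0,1],M[1,1]),M[:,2])
crop(p,100,60,420,340,2.3,'w4b')
p,d,s=snap('side','s4');crop(p,190,140,340,240,5,'s4b')
p,d,s=snap('top','t4');crop(p,190,110,340,240,5,'t4b')
E
```

```text
t: 7.22
tcp_pos: [0.5588, -0.0226, 0.1181]
tool_rot: [0.651, 0.759, 0.0, 0.001]
force: [-1.1, -0.2, -3.8]
finger_gap: 0.503
7.225 [ 0.55881284 -0.02260509  0.11805952] [6.50931510e-01 7.59135943e-01 4.11465627e-04 7.86901914e-04] [-1.11643118 -0.20080227 -3.84929636] 0.5030526809257462
tool y yaw -1.417621848803437 [ 1.73040294e-03 -3.99721808e-04 -9.99998423e-01]
```

View pics/w4b.png

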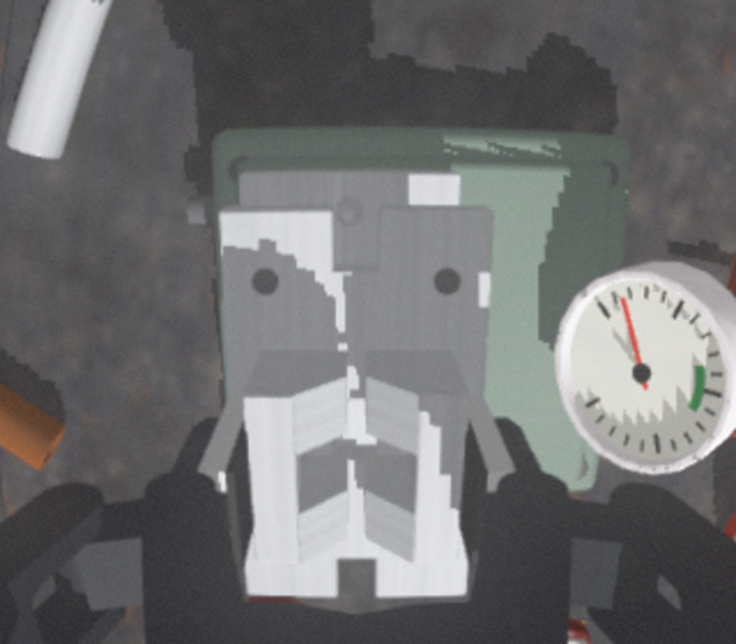

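View pics/s4b.png

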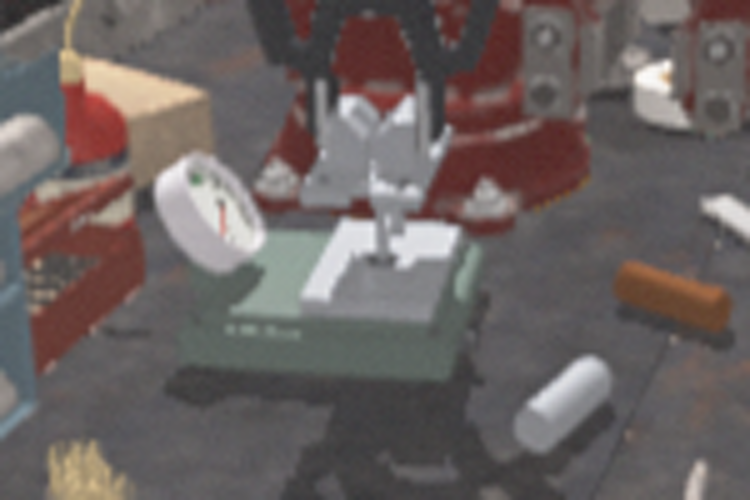

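```bash
python3 - <<'E'
from h import *
z=np.load('w4.npz');pos,rot=z['pos'],z['rot'];crop(z['p'],180,120,330,230,5,'w4g')
c=lambda a:(np.array(a,float)+.5)/2.3-.5+[100,60]
print('dowel+y',plane('wrist',c((349,211)),.053,pos,rot).round(4))
print('slot mid at top edge',plane('wrist',c([(334,268),(380,270)]),pos[2]-.022,pos,rot).round(4))
for h in(.04,):print('seat left corner',plane('wrist',c([(240,170)]),h,pos,rot).round(4))
E
```

```text
dowel+y [[0.5506 0.0213 0.053 ]]
slot mid at top edge [[0.5487 0.0144 0.0961]
 [0.5587 0.0155 0.0961]]
seat left corner [[0.517 0.027 0.04 ]]
```

View pics/w4g.png

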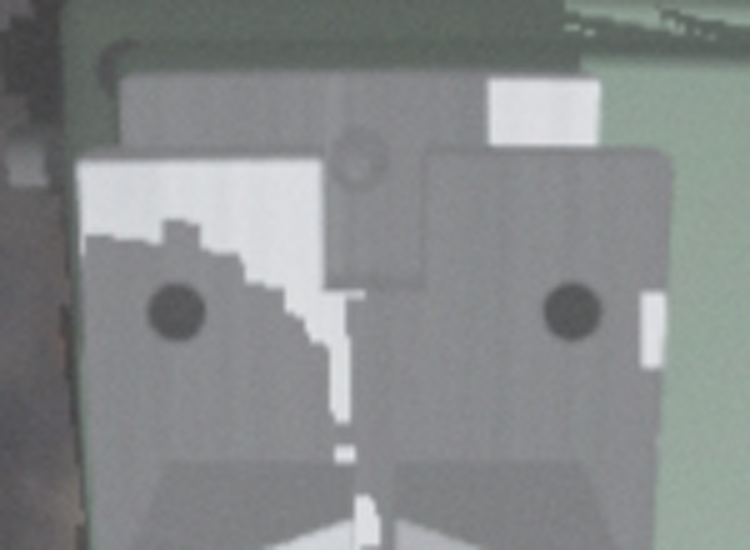

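View pics/t4b.png

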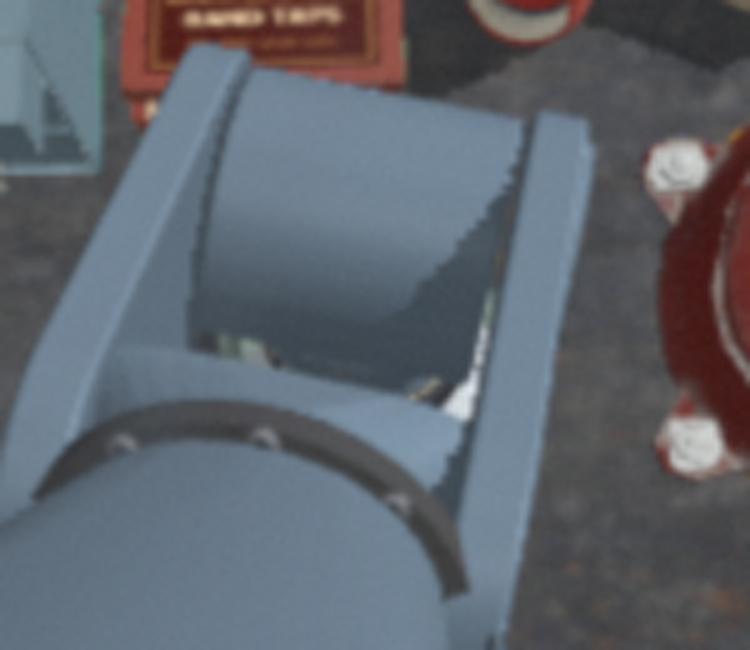

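```bash
python3 -m inch '[-0.22,0.08,-1,0, 0,0,-1.5,0, 0,0,-0.5,0, 0,0,0,0, 0,0,0,0]' 40 60; python3 - <<'E'
from h import *
p,d,s=snap('wrist','w5'); print(s['t'],s['tcp_pos'],s['tool_rot'],s['force'],s['finger_gap'])
crop(p,180,120,330,230,5,'w5g')
p,d,s=snap('side','s5');crop(p,200,150,320,240,6,'s5b')
E
```

```text
t: 8.0
tcp_pos: [0.5558, -0.0218, 0.0872]
tool_rot: [0.651, 0.759, -0.0, -0.0]
force: [0.4, 0.6, -3.8]
finger_gap: 0.503
8.0 [ 0.55578796 -0.02180968  0.08722222] [ 6.51009706e-01  7.59069366e-01 -1.41043013e-04 -1.99771034e-04] [ 0.41682957  0.59708505 -3.83566883] 0.5028407632818442
```

View pics/w5g.png

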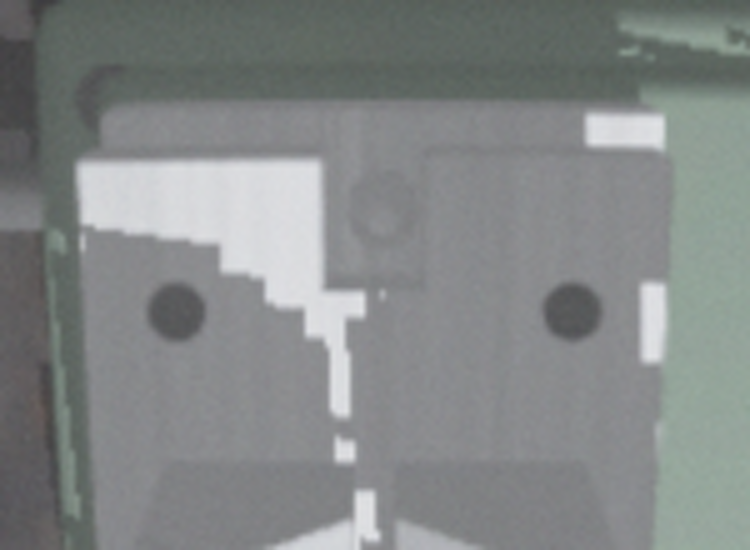

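View pics/s5b.png

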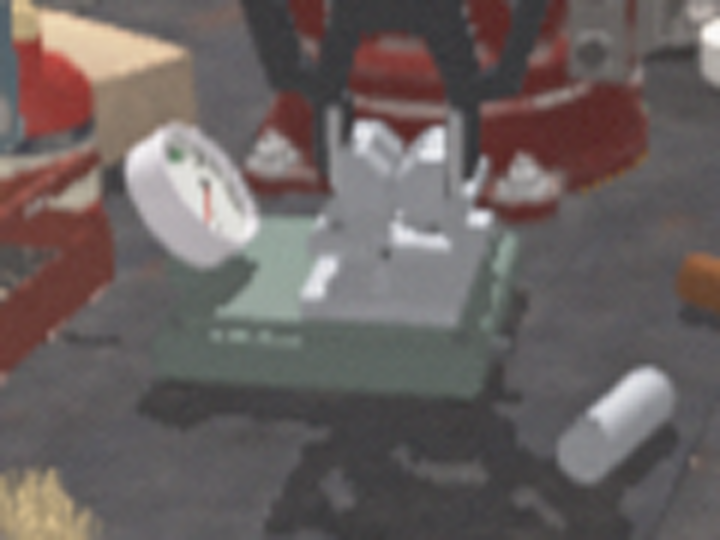

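```bash
python3 - <<'E'
from h import *
z=np.load('w5.npz');pos,rot=z['pos'],z['rot']
c=lambda a:(np.array(a,float)+.5)/5-.5+[180,120]
for h,a in((.053,(382,207)),):
    D=plane('wrist',c(a),h,pos,rot)[0]; print('dowel',D.round(4))
S=plane('wrist',c([(325,290),(425,290)]),pos[2]-.022,pos,rot);print('slot',S.round(4))
u=np.array([-.1524,.9883,0]);want=D-5e-3*u; print('shift cm',(100*(want-S.mean(0))).round(2))
E
```

```text
dowel [0.5503 0.0217 0.053 ]
slot [[0.5456 0.0145 0.0652]
 [0.5555 0.0161 0.0652]]
shift cm [ 0.05  0.14 -1.22]
```

```bash
python3 -m inch '[0.06,0.07,0,0, 0,0,-0.3,0, 0,0,-0.3,0, 0,0,-0.2,0, 0,0,0,0]' 40 60; python3 -m inch '[0,0,-0.3,0, 0,0,-0.2,0, 0,0,0,0]' 40 60
```

```text
t: 8.72
tcp_pos: [0.5563, -0.0211, 0.079]
tool_rot: [0.651, 0.759, -0.0, -0.0]
force: [0.7, -0.4, -4.4]
finger_gap: 0.501
t: 9.1
tcp_pos: [0.5563, -0.0211, 0.0741]
tool_rot: [0.651, 0.759, -0.0, -0.0]
force: [-0.1, -0.1, -4.9]
finger_gap: 0.503
```

```bash
python3 -m inch '[0,0,-0.2,0, 0,0,-0.2,0, 0,0,0,0]' 40 60; python3 -m inch '[0,0,-0.2,0, 0,0,0,0, 0,0,0,0]' 40 60
```

```text
t: 9.48
tcp_pos: [0.5563, -0.0211, 0.0701]
tool_rot: [0.651, 0.759, -0.0, -0.0]
force: [0.9, -0.4, -4.9]
finger_gap: 0.5
t: 9.85
tcp_pos: [0.5565, -0.0211, 0.0697]
tool_rot: [0.651, 0.759, 0.0, 0.0]
force: [-2.7, 0.3, 5.4]
finger_gap: 0.501
```

```bash
python3 -m inch '[0,0,-0.2,0, 0,0,-0.1,0, 0,0,0,0, 0,0,0,0, 0,0,0,0]' 40 60; python3 - <<'E'
from h import *
p,d,s=snap('wrist','w6'); print(s['t'],s['tcp_pos'],s['tool_rot'],s['force'],s['finger_gap'])
crop(p,180,120,330,230,5,'w6g')
E
```

```text
t: 10.48
tcp_pos: [0.5565, -0.0211, 0.0697]
tool_rot: [0.651, 0.759, 0.0, 0.001]
force: [-6.3, 1.3, 25.5]
finger_gap: 0.498
10.475 [ 0.55651588 -0.02112708  0.06966947] [6.50949486e-01 7.59120644e-01 2.40382483e-04 7.46278037e-04] [-6.26644194  1.25627647 25.46591665] 0.49840735256061186
```

View pics/w6g.png

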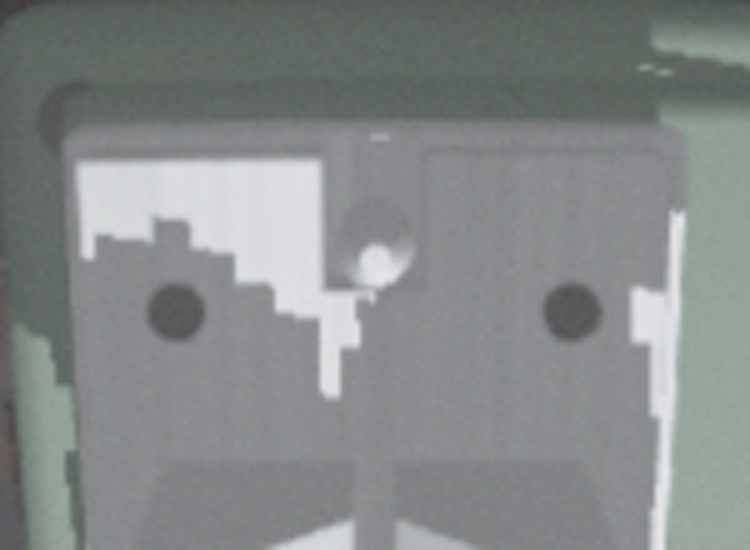

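```bash
python3 -m inch '[0,0,0.3,0, 0,0,0,0]' 40 60; python3 -m inch '[0,0,0,0, 0,0,0,0, 0,0,0,0]' 70 60; python3 -m inch '[0,0,0.5,0, 0,0,1,0, 0,0,3,0, 0,0,4,0, 0,0,4,0, -1.6,1,0,0.181, -1.6,1,0,0.181, -1.6,1,0,0.181, -1.6,1,0,0.181, -1.6,1,0,0.181, -1.6,1,0,0.181, -1.8,1.2,0,0.181, 0,0,0,0, 0,0,0,0]' 100 60; python3 - <<'E'
from h import *
p,d,s=snap('wrist','w7'); print(s['t'],s['tcp_pos'],s['tool_rot'],s['force'],s['finger_gap'])
crop(p,0,0,512,384,1.5,'w7b')
p,d,s=snap('side','s7');crop(p,200,150,320,240,6,'s7b')
E
```

```text
t: 10.78
tcp_pos: [0.557, -0.0212, 0.0697]
tool_rot: [0.651, 0.759, 0.0, 0.001]
force: [-2.7, 0.3, 10.9]
finger_gap: 0.504
t: 11.15
tcp_pos: [0.5566, -0.0212, 0.068]
tool_rot: [0.651, 0.759, -0.0, -0.0]
force: [0.3, -0.8, 0.2]
finger_gap: 0.696
t: 12.9
tcp_pos: [0.4437, 0.0505, 0.1939]
tool_rot: [0.077, 0.997, -0.0, 0.001]
force: [0.5, 0.7, -0.2]
finger_gap: 0.998
12.9 [0.44372003 0.0505236  0.1939257 ] [ 7.66017161e-02  9.97060974e-01 -1.51104663e-04  1.25233285e-03] [ 0.53175951  0.67037268 -0.15931967] 0.9983366589894284
```

View pics/w7b.png

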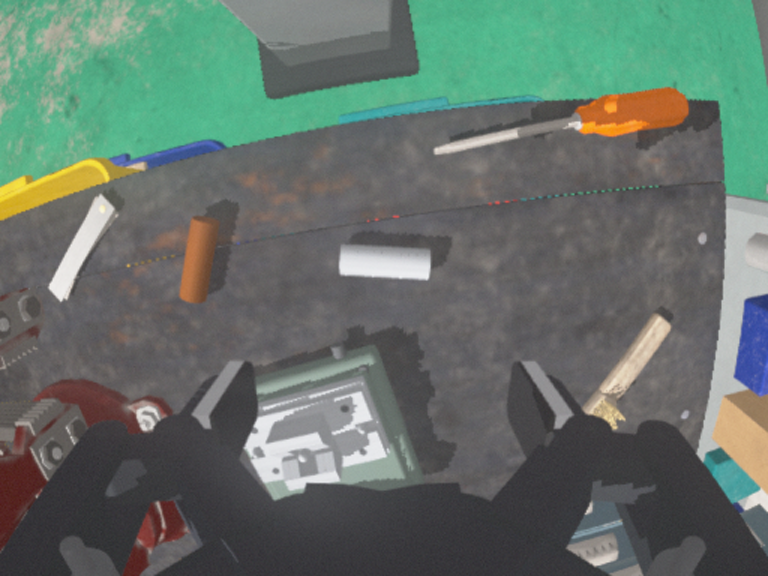

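View pics/s7b.png

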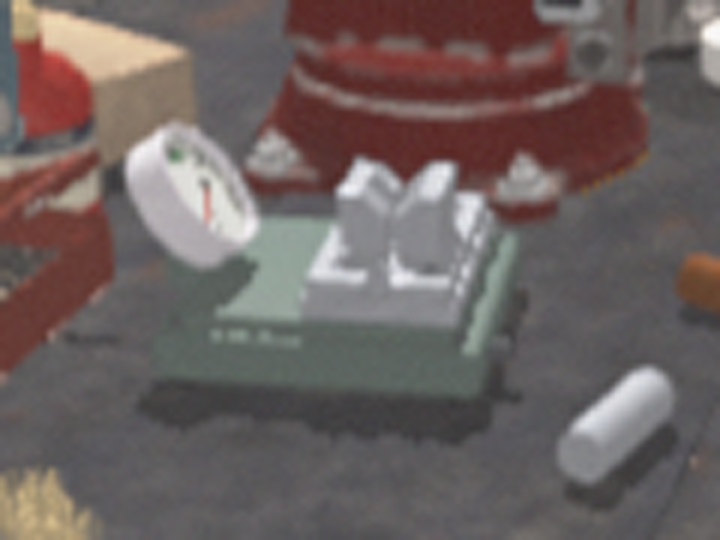

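```bash
python3 - <<'E'
from h import *
def pin(tag,roi,h=.011):
    z=np.load(tag+'.npz');p=z['p'];x0,y0,x1,y1=roi
    hsv=cv2.cvtColor(p,cv2.COLOR_RGB2HSV);m=((hsv[...,2]>125)&(hsv[...,1]<60)).astype(np.uint8)
    k=np.zeros_like(m);k[y0:y1,x0:x1]=1;m&=k
    c=max(cv2.findContours(m,cv2.RETR_EXTERNAL,cv2.CHAIN_APPROX_NONE)[0],key=cv2.contourArea).reshape(-1,2)
    (u,v),_,_=cv2.minAreaRect(c.astype(np.float32))
    P=plane('wrist',c,h,z['pos'],z['rot'])[:,:2]
    (cx,cy),(w,hh),a=cv2.minAreaRect((P*1000).astype(np.float32));b=cv2.boxPoints(((cx,cy),(w,hh),a));e=max([b[1]-b[0],b[2]-b[1]],key=np.linalg.norm);e=e*np.sign(e[1])
    print(tag,'px',u,v,'centre',cx,cy,'size',w,hh,'yaw',np.arctan2(-e[0],e[1]))
    return ray('wrist',(u,v),z['pos'],z['rot'])
a=pin('w7',(215,155,300,195));b=pin('w3',(265,0,340,30))
print('tri',tri([a,b]))
s=manip.sense();M=Rot.from_quat(s['tool_rot']).as_matrix();print(s['tcp_pos'],'tool yaw',np.arctan2(-M[0,1],M[1,1]))
z=np.load('w7.npz');crop(z['p'],90,130,310,220,3.5,'w7p')
print('rusty', plane('wrist',[(132,173)],.011,z['pos'],z['rot']))
E
```

```text
w7 px 255.78277587890625 174.69309997558594 centre 441.8775939941406 52.746089935302734 size 65.27727508544922 22.491567611694336 yaw -0.21194737
w3 px 303.0962219238281 11.297497749328613 centre 441.6153259277344 53.99671936035156 size 65.41508483886719 23.10361099243164 yaw -0.21491271
tri [0.44181972 0.05295306 0.01144091]
[0.44374242 0.05039076 0.19363174] tool yaw -0.15286872730865672
rusty [[ 0.41757641 -0.08333895  0.011     ]]
```

View pics/w7p.png

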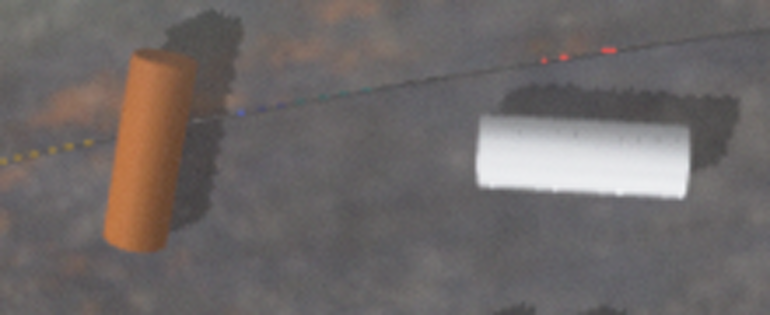

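The pin is at 1.5x px (385,262) in w7. It is bare steel with its centre at about (0.442, 0.053, 0.011) and yaw -0.21. The rusty cylinder at (198,258) is the decoy.

```bash
python3 -m inch '[-0.19,0.25,-4,-0.06, 0,0,-4,0, 0,0,-4,0, 0,0,-2,0, 0,0,0,0, 0,0,0,0]' 100 60; python3 - <<'E'
from h import *
p,d,s=snap('wrist','w8'); print(s['t'],s['tcp_pos'],s['tool_rot'],s['force'],s['finger_gap'])
M=Rot.from_quat(s['tool_rot']).as_matrix();print('tool yaw',np.arctan2(-M[0,1],M[1,1]))
crop(p,100,130,400,330,2.6,'w8b')
E
```

```text
t: 13.75
tcp_pos: [0.4414, 0.0531, 0.0537]
tool_rot: [0.106, 0.994, -0.0, 0.001]
force: [0.6, 0.5, 0.4]
finger_gap: 1.001
13.75 [0.44141807 0.05311332 0.05369774] [ 1.05635679e-01  9.94404716e-01 -1.70293362e-05  6.03575915e-04] [0.64898968 0.48630758 0.39288668] 1.001382079386049
tool yaw -0.21166625213613371
```

View pics/w8b.png

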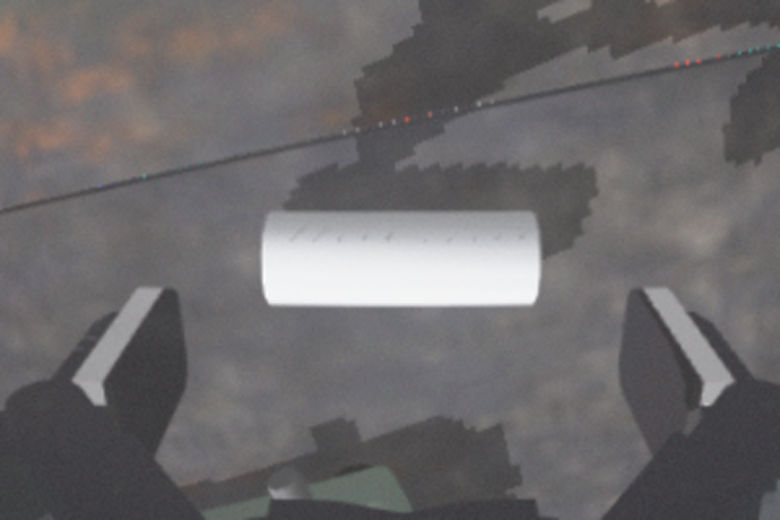

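```bash
python3 - <<'E'
from h import *
z=np.load('w8.npz')
print(plane('wrist',(np.array([(401,258)])+.5)/2.6-.5+[100,130],.011,z['pos'],z['rot']))
E
python3 -m inch '[0,0,-1.7,0, 0,0,-1.2,0, 0,0,-0.5,0, 0,0,0,0]' 100 60; python3 -m inch '[0,0,0,0, 0,0,0,0, 0,0,0,0, 0,0,0,0, 0,0,0,0]' 60 60
```

```text
[[0.44133754 0.05335325 0.011     ]]
t: 14.3
tcp_pos: [0.4405, 0.0534, 0.0193]
tool_rot: [0.105, 0.994, 0.0, -0.0]
force: [-0.0, 0.6, 0.4]
finger_gap: 1.001
t: 14.92
tcp_pos: [0.4408, 0.0533, 0.0198]
tool_rot: [0.105, 0.994, -0.0, 0.0]
force: [0.0, -0.4, 5.9]
finger_gap: 0.715
```

```bash
python3 -m inch '[0,0,0.5,0, 0,0,2,0, 0,0,4,0, 0,0,4,0, 0,0,3,0, 0,0,0,0]' 60 60; python3 - <<'E'
from h import *
p,d,s=snap('wrist','w9'); print(s['t'],s['tcp_pos'],s['tool_rot'],s['force'],s['finger_gap'])
M=Rot.from_quat(s['tool_rot']).as_matrix();print('tool yaw',np.arctan2(-M[0,1],M[1,1]))
crop(p,100,130,400,330,2.6,'w9b')
P=pts('wrist',d,np.zeros(3),[0,0,0,1]);print(P[220:290:6,256].round(4))
p,d,s=snap('side','s9');crop(p,180,120,360,260,4,'s9b')
E
```

```text
t: 15.68
tcp_pos: [0.4417, 0.0533, 0.1561]
tool_rot: [0.105, 0.994, -0.0, 0.003]
force: [-0.6, -0.4, -0.9]
finger_gap: 0.708
15.675 [0.44171676 0.05334792 0.15614407] [ 1.05175940e-01  9.94450356e-01 -4.41068852e-05  2.55118584e-03] [-0.57262461 -0.37944188 -0.87144598] 0.7084796098147211
tool yaw -0.21074118936794423
[[-0.0384  0.002   0.1573]
 [-0.044   0.002   0.155 ]
 [-0.0513  0.002   0.1564]
 [ 0.0101  0.0013  0.0079]
 [ 0.0091  0.0013  0.0033]
 [ 0.0069  0.0013  0.0014]
 [ 0.0046  0.0013 -0.0003]
 [ 0.0024  0.0013 -0.0023]
 [-0.0011  0.0013 -0.0018]
 [-0.0051  0.0013 -0.0008]
 [-0.0938  0.002   0.1318]
 [-0.1016  0.002   0.1325]]
```

View pics/w9b.png

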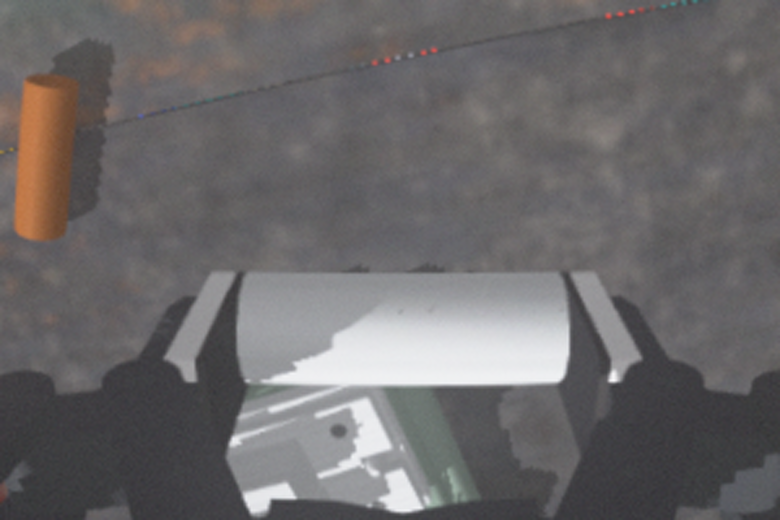

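View pics/s9b.png

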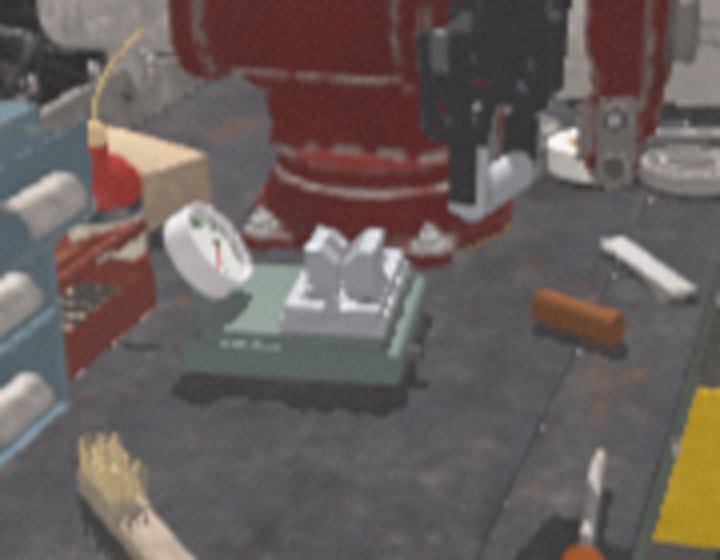

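```bash
python3 -m inch '[2.3,-1.5,0,0.091, 3.5,-2.3,0,0.091, 3.5,-2.25,0,0.091, 2.2,-1.5,-1,0.091, 0,0,-2,0, 0,0,0,0, 0,0,0,0]' 60 60; python3 - <<'E'
from h import *
p,d,s=snap('wrist','w10'); print(s['t'],s['tcp_pos'],s['tool_rot'],s['force'],s['finger_gap'])
M=Rot.from_quat(s['tool_rot']).as_matrix();print('tool yaw',np.arctan2(-M[0,1],M[1,1]),M[:,2])
crop(p,100,130,400,330,2.6,'w10b')
p,d,s=snap('side','s10');crop(p,180,100,330,220,5,'s10b')
E
```

```text
t: 16.65
tcp_pos: [0.5547, -0.0218, 0.1234]
tool_rot: [-0.077, 0.997, 0.0, -0.001]
force: [0.3, 0.2, -1.4]
finger_gap: 0.708
16.65 [ 0.55466421 -0.02175454  0.12340648] [-7.65558691e-02  9.97064451e-01  4.11021949e-04 -1.22899510e-03] [ 0.32046242  0.16599176 -1.4495757 ] 0.7077951956564676
tool yaw 0.15326061932259705 [-2.51370694e-03  6.31457172e-04 -9.99996641e-01]
```

View pics/w10b.png

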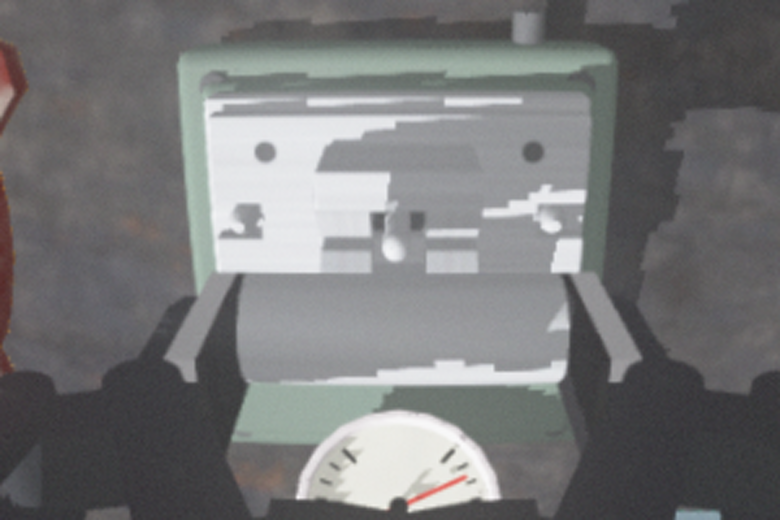

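View pics/s10b.png

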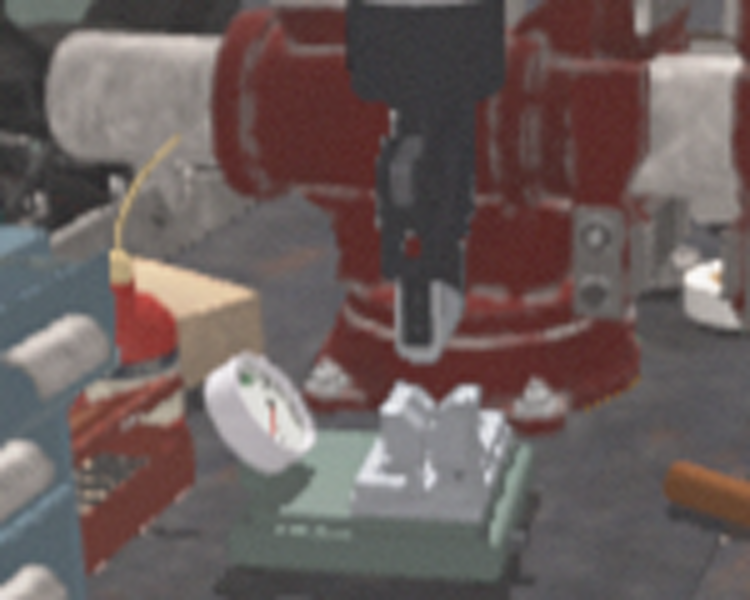

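```bash
python3 - <<'E'
from h import *
z=np.load('w10.npz');pos,rot=z['pos'],z['rot'];c=lambda a:(np.array(a,float)+.5)/2.6-.5+[100,130]
u=np.array([.9883,.1524,0]);v=np.array([-.1524,.9883,0])
def rel(a,h):
    P=plane('wrist',c(a),h,pos,rot); d=P-pos; print(a,h,P.round(4),'along x',(d@u).round(4),'y',(d@v).round(4))
rel([(394,246)],.0706)          # plunger tip
rel([(322,172),(478,172)],.074) # block -x top edge
rel([(324,238),(425,238)],.074-0)  # V -x edge
rel([(240,215),(552,220)],.053)
# pin silhouette in tool frame: ends y at top
print(plane('wrist',c([(238,325),(569,325)]),-.0,np.zeros(3),[0,0,0,1]).round(4))
E
```

```text
[(394, 246)] 0.0706 [[ 0.5558 -0.0232  0.0706]] along x [0.0009] y [-0.0016]
[(322, 172), (478, 172)] 0.074 [[ 0.5387 -0.0428  0.074 ]
 [ 0.5331 -0.0067  0.074 ]] along x [-0.019 -0.019] y [-0.0184  0.0181]
[(324, 238), (425, 238)] 0.074 [[ 0.5551 -0.0403  0.074 ]
 [ 0.5513 -0.0163  0.074 ]] along x [-0.0024 -0.0025] y [-0.0184  0.0059]
[(240, 215), (552, 220)] 0.053 [[ 0.5606 -0.0648  0.053 ]
 [ 0.5491  0.0187  0.053 ]] along x [-0.0007  0.0007] y [-0.0434  0.0409]
[[ 0.0044 -0.0295  0.    ]
 [ 0.0044  0.0308  0.    ]]
```

```bash
python3 -m inch '[0.2,0.03,-1,0, 0,0,-1.2,0, 0,0,-0.6,0, 0,0,0,0, 0,0,0,0]' 60 60; python3 - <<'E'
from h import *
p,d,s=snap('wrist','w11'); print(s['t'],s['tcp_pos'],s['tool_rot'],s['force'],s['finger_gap'])
crop(p,100,130,400,330,2.6,'w11b')
p,d,s=snap('side','s11');crop(p,210,140,310,220,7,'s11b')
E
```

```text
t: 17.38
tcp_pos: [0.5577, -0.0219, 0.0963]
tool_rot: [-0.076, 0.997, -0.0, 0.0]
force: [0.3, -0.6, -1.7]
finger_gap: 0.708
17.375 [ 0.55770084 -0.02185694  0.09633365] [-7.64725487e-02  9.97071682e-01 -3.96904133e-05  9.02759589e-05] [ 0.31979528 -0.64822534 -1.68782899] 0.7080489068578226
```

View pics/s11b.png

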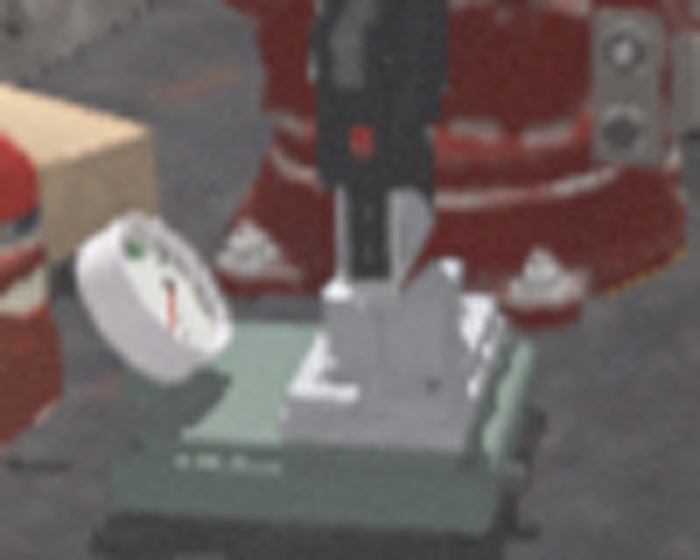

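```bash
python3 -m inch '[-0.07,0,-0.3,0, 0,0,-0.2,0, 0,0,0,0, 0,0,0,0]' 60 60; python3 -m inch '[0,0,-0.2,0, 0,0,0,0, 0,0,0,0]' 60 60;
```

```text
t: 17.98
tcp_pos: [0.5569, -0.0218, 0.0913]
tool_rot: [-0.076, 0.997, -0.0, 0.0]
force: [-0.5, -0.1, -0.5]
finger_gap: 0.708
t: 18.35
tcp_pos: [0.5572, -0.0219, 0.0897]
tool_rot: [-0.076, 0.997, -0.0, 0.0]
force: [-0.3, 0.4, 2.0]
finger_gap: 0.708
```

Plunger contact: the force rose by about 3.7 N at TCP z = 0.0897. I'll continue down.

```bash
python3 -m inch '[0,0,-0.15,0, 0,0,0,0, 0,0,0,0]' 60 60; python3 -m inch '[0,0,-0.15,0, 0,0,0,0, 0,0,0,0]' 60 60;
```

```text
t: 18.73
tcp_pos: [0.5573, -0.0219, 0.088]
tool_rot: [-0.076, 0.997, -0.0, 0.001]
force: [0.8, 0.9, 2.7]
finger_gap: 0.709
t: 19.1
tcp_pos: [0.5568, -0.0218, 0.0865]
tool_rot: [-0.077, 0.997, -0.0, -0.0]
force: [-0.0, 0.6, 6.4]
finger_gap: 0.708
```

```bash
python3 -m inch '[0,0,-0.1,0, 0,0,0,0, 0,0,0,0]' 60 60;
```

```text
t: 19.48
tcp_pos: [0.5568, -0.0219, 0.0863]
tool_rot: [-0.077, 0.997, -0.0, 0.0]
force: [-1.9, 0.3, 11.7]
finger_gap: 0.711
```

```bash
python3 -m inch '[-0.03,0,-0.15,0, 0,0,0,0, 0,0,0,0, 0,0,0,0]' 60 60; python3 - <<'E'
from h import *
p,d,s=snap('wrist','w12'); print(s['t'],s['tcp_pos'],s['tool_rot'],s['force'],s['ft_torque'],s['finger_gap'])
crop(p,100,130,400,330,2.6,'w12b')
p,d,s=snap('side','s12');crop(p,210,140,310,220,7,'s12b');print(s['force'])
E
```

```text
t: 19.98
tcp_pos: [0.5568, -0.0219, 0.0862]
tool_rot: [-0.077, 0.997, -0.0, 0.001]
force: [-3.5, -0.1, 20.3]
finger_gap: 0.706
19.975 [ 0.55681048 -0.02188016  0.08624808] [-7.65748003e-02  9.97063576e-01 -2.95803425e-04  6.62465894e-04] [-3.4539934  -0.11952365 20.33763711] [ 0.12972479  0.55885755 -0.00152309] 0.7063601318537431
[-3.18126075 -0.7644867  19.39493371]
```

View pics/w12b.png

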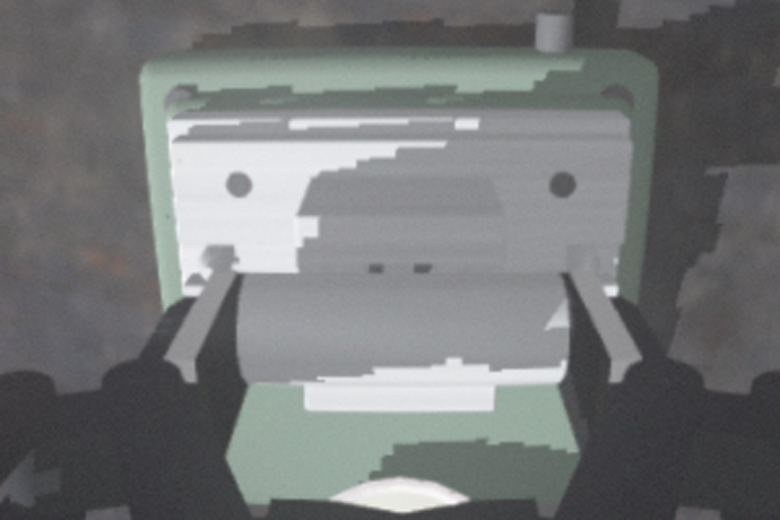

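View pics/s12b.png

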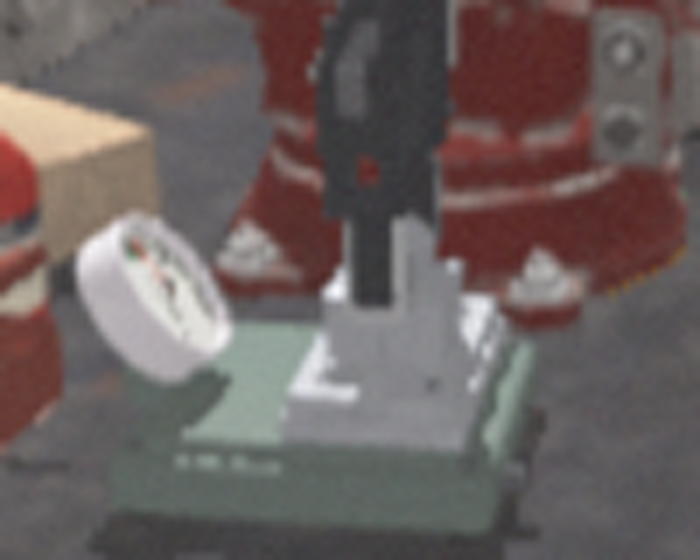

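```bash
python3 -m inch '[0,0,0,0, 0,0,0,0, 0,0,0,0, 0,0,0,0]' 60 60; python3 - <<'E'
from h import *
a=np.load('s5.npz')['p'];b,d,s=snap('side','s13')
k=lambda p:cv2.resize(p[165:200,215:250,::-1],None,fx=11,fy=11,interpolation=cv2.INTER_CUBIC)
cv2.imwrite('pics/dial.png',np.hstack([k(a),k(b)]));print(s['force'],s['tcp_pos'])
E
```

```text
t: 20.58
tcp_pos: [0.5568, -0.0219, 0.0862]
tool_rot: [-0.077, 0.997, -0.0, 0.001]
force: [-3.4, 0.6, 21.0]
finger_gap: 0.709
[-3.44814873  0.58307947 21.01269662] [ 0.55676713 -0.02188406  0.08622979]
```

View pics/dial.png

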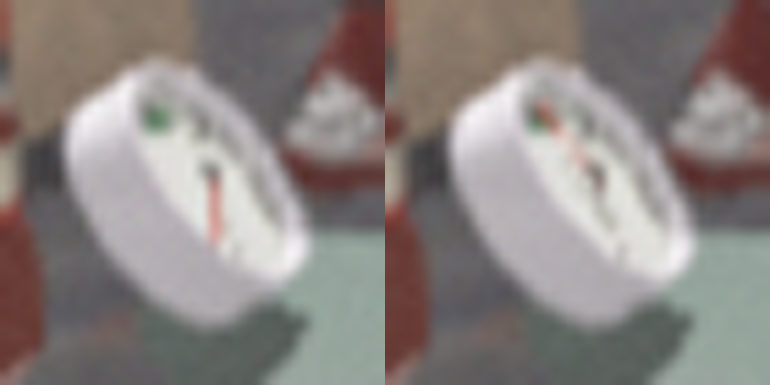

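The needle now stands in the green band (right-hand picture, around (543,115)). The readings are steady, so I'm handing the job in.

```bash
python3 -c "
from station import job,manip
print(job.sign_off()); print(manip.sense()['force'])"
```

```text
the job is handed in; nothing more can be done
None
the job is handed in; nothing more can be done
```

I set the V-saddle over both dowels and pressed it down with about 30 N for roughly 0.4 s. Then I gripped the bare steel pin across its ends, lowered it into the V against the plunger, and handed the job in while still holding it down. The clock read about 20.6 s of the 66 s allowed.

**Last checks**
- **Pin:** the descent stopped hard at TCP z = 0.0862, against about 0.0866 expected for a seated pin. The push was steady: the wrist read 21 N, or about 22 N on the pin, with about 3.5 N sideways. From that I estimate 9–14 N on each side of the V. I could not measure the two sides separately.
- **Needle:** it stood in the green band in the side view.
- **Saddle:** in the wrist view a dowel stood inside its slot, and the tool tilted less than 0.002 rad.
- **Bystanders:** I never went near them, but I did not measure them again at the end.

**What disagreed:** different measurements of the saddle and V positions differed by 1–2 mm. I settled it with the gripper's own position while it held the saddle. Two-view heights of the dowel tops from the top camera were also poor (0.060 and 0.018 m against 0.053 m), so I used the wrist views for those. After the hand-in, the interface gave no further reading and no verdict.

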